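# Slide the tin home along the fence

## Robot

A 6-joint arm with a two-finger parallel gripper is mounted at the origin on a cart in front of the work surface, level with it; the furniture and walls round the work are solid. World frame = base frame: x ahead of the robot, y to its left, z up, the work surface at z = 0. Lengths are in m, angles in degrees, forces in N, time in s.
With the tool pointing down it reaches from about 0.3 to 0.75 m from the base axis. Payload 8.5 kg.
Tool frame: the origin (TCP) lies between the finger pads; the fingertips stand env.finger_overhang ahead of it and the grasp point (between the pads) lies 2 mm behind it (env.finger_overhang is the distance from the TCP to the fingertips, in m); z points along the fingers, y is the line along which they close (so a half turn about z gives the same grasp; the last joint's range is limited). The gripper opens to 85 mm and grips with 20 to 120 N. Pads are 22 mm wide; open, the fingers measure 114 mm over their backs; the gripper's body (76 mm by 85 mm) begins 54 mm behind the grasp point. The pads swing forward as they close: fully open they stand 13 mm farther back than shut.
Start: joints at [-88.138, 21.807, 74.336, -0, 83.858, -12.336], TCP at [0.135, -0.533, 0.248] pointing down, gripper open.
Joint ranges: [-178.18, 178.18], [-50.72, 133.34], [12.68, 142.11], [-81.47, 261.47], [9.98, 163.14], [-165.26, 165.26]. Speed limits (degrees/s): [136.94, 136.94, 180, 180, 180, 180].

## Interface

Orientations are given as a 3x3 rotation matrix whose columns are the frame's x, y, z axes.
In Python, from rig import env gives the robot as it stands. The module is installed in compiled form; this text tells all that it offers.
- The arm moves only by the tool jog_arm, never from a script. Its arguments are lists of equal length, an entry for each row: "hand": the finger opening in m, from 0 to 0.0854; "travel": the shift along the world's x, y, z in m, a list of three; "yaw": the turn about the world's z in rad. A call has exactly 5 rows; each row shifts and turns the commanded pose from where the row before left it; what a row does not reach is not made up. A row lasts 1/8 s, in which the tool goes at most 62.5 mm and 10.7 degrees, less where a joint would pass 70% of its speed; a pose out of reach is approached as far as the arm can. A call is refused whole if a number of a shift passes 0.0625 or a number of a turn 0.188, either way. A call with a gripper value outside its range is refused whole. The fingers move at their own pace and stop on an object; "grip_force" is the grip in N (left out, the last holds). Time passes only in rows, so rows that do not move let the fingers close, or fill a call up. It gives the time, the measured TCP pose, the force, the opening and the grip force at its end, in the units of the state.
- env.observe(): the state, without advancing time (a new reading comes with each control period).
- env.get_image(name): name is "scene" or "top"; returns the picture (400x640x3 uint8, red, green, blue); there is no depth.
- env.calibration(name): a dict with "fx", "fy", "cx", "cy" (pixels), "k1" (the pictures are not rectified: a ray, as slopes to the right and down, at radius r is drawn at 1 + k1 r^2 times it, then the intrinsics apply), "position" and "rotation" of the camera in the world. Camera axes: x right, y down, z forward; pixel columns grow to the right and rows downward; lengths in m; the calibration is good to about 2 mm. A picture is of the moment at which its call begins. calibration takes no time and is no camera call.
- env.close_job(): hands the job in; it is judged then, once.
The state is a dict: "time_s": time; "q": joint angles; "qvel": joint speeds; "joint_efforts": joint torques, N m; "position": TCP position; "tool_rot": TCP orientation; "ft_force": force on the tool from outside, world axes, zero at the start; "wrist_torque": the same for the moment, N m; "grip_width": finger opening in m; "gripper_force": force on a finger pad.
Only numpy, scipy, OpenCV 4.12 (cv2) and the standard library are available. Lean on these libraries where they do the work, as an engineer would, in place of code of your own. Each camera call takes 0.05 s, during which the arm holds its last target. There are 200 camera calls.

## Task

Push the wide round tin back against the low metal fence, then slide it along the fence to the left, always touching the fence and standing on the worktop, until it is firmly home against the stop with the stop's sprung pad pressed all the way back. Press gently, do not ram it, then let go and leave the tin there, still touching the pad and the fence; do not disturb the small things standing around.

Things in the scene. Friction and masses are not known exactly. Their poses are not given: they have to be found in the camera images.
- tin: Wide round steel tin, yellow lid (fixed on), 64 mm high. Origin: centre of its underside. Lid: radius 67 mm (66 to 68), 52 to 64 mm up; body below: radius 62. Too wide to grip: push it. 0.5 to 0.8 kg; pushing it along takes some 3 to 14 N, varying, and more when it is squeezed onto the fence. Starts 20 to 50 mm clear of the fence, near its right end.
- fence: Fixed straight polished (slippery) aluminium fence on the worktop, 75 mm high, 14 thick. Origin: at worktop level in its front face (towards the robot). y runs along the face to the left, x horizontally away from the robot through the fence. Face: x = 0, y = -255 to +275 mm. The tin touches it with its centre at x = -67 mm (+-1).
- stop_bar: Dark slide bar fixed on the fence's top; origin and axes are the fence's. It carries the stop: a steel plate across the lane, reaching 116 mm out from the face, 91 mm high (clamp block and knob 113). On its right side a black sprung pad, 74 mm wide, 20 to 76 mm up, centred 62 mm out. The stop is clamped somewhere along the bar: where is NOT reported, it must be seen or felt.
- katori: Small steel bowl, 80 mm wide, 34 mm high, a bystander on the robot's side of the lane. Origin: centre of its underside.
- spice_jar: White-lidded jar, 62 mm wide, 98 mm high, a bystander on the robot's side of the lane. Origin: centre of its underside.
- matches: Matchbox 36 x 52 x 15 mm lying to the right, a bystander. Origin: centre of its underside.
- stop_near (a point): Point in the fence's face 48 mm up, at y = 130 mm of the fence: the pad's untouched face is never farther right than this. The pad gives 8 mm against a light spring (0.5 to 1.3 N, less than the tin's drag, so the tin stays where it is left), then is solid. Firmly home: the tin has pressed on it with over 4 N for 0.3 s; over 20 N on the stop (25 on the fence) is ramming.
- stop_far (a point): Point in the fence's face 48 mm up, at y = 210 mm of the fence: the pad's untouched face is never farther left than this. Fixed to the fence like the other point; it does not show where the stop is.

How it is judged:
By the outcome, as a careful person would: the job done as asked, in the order asked, and still so for the second after the job is handed in, with the robot touching nothing.
It also fails if it takes over 64 s, if anything falls off the work surface, if the arm or the gripper's body presses on something with over 40 N, if the wrist force passes 120 N, or if a joint passes its speed limit or range.

## Working session

There is one attempt and no reset: what is moved stays moved. The work goes in short steps, Python scripts to look and compute and a tool call to move; the robot and the scene stay as the last step left them, time stands still between calls to the robot, and variables do not carry over. Pictures are saved under pics/ and viewed, at most 10 in all, crops included, and the job is handed in when it is done.

Besides the shell and the picture viewer there is one more tool, called after "Emit:" as name(argument=value, ...) on one line, values as JSON. jog_arm: Moves the arm, as the interface text tells. Its arguments: {"type":"object","properties":{"hand":{"type":"array"},"travel":{"type":"array"},"yaw":{"type":"array"},"grip_force":{"type":"number"}},"required":["hand","travel","yaw"]}

```bash
mkdir -p pics
python3 - <<'E'
from rig import env
import cv2,numpy as np
for n in("scene","top"):
    im=env.get_image(n); cv2.imwrite(f"pics/{n}0.png",im[:,:,::-1])
    c=env.calibration(n); print(n,{k:np.round(v,4).tolist() for k,v in c.items()})
o=env.observe(); print(o["time_s"],o["position"],np.round(o["tool_rot"],3).tolist(),env.finger_overhang,o["grip_width"],o["ft_force"])
E
```

```text
scene {'fx': 407.8411, 'fy': 407.8411, 'cx': 318.7051, 'cy': 197.5435, 'k1': -0.0963, 'position': [0.0585, 0.9671, 0.5238], 'rotation': [[-0.897, -0.1874, 0.4003], [-0.4419, 0.3568, -0.8231], [0.0114, -0.9152, -0.4028]]}
top {'fx': 375.5095, 'fy': 375.5095, 'cx': 318.4714, 'cy': 205.5165, 'k1': -0.0354, 'position': [0.3839, 0.0043, 1.0448], 'rotation': [[0.0171, -0.989, 0.1467], [-0.9994, -0.0213, -0.027], [0.0298, -0.1462, -0.9888]]}
0.1 [ 0.13488919 -0.53296726  0.24777046] [[0.969, 0.245, -0.0], [0.245, -0.969, 0.001], [0.0, -0.001, -1.0]] 0.017 0.0852772430525788 [-0.06385669 -0.44619773  0.01386995]
```

View pics/scene0.png

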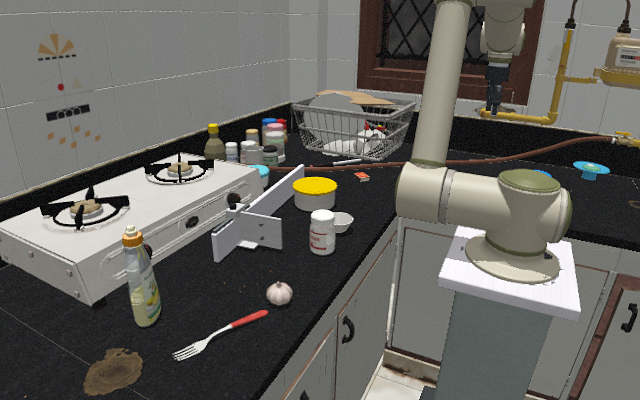

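View pics/top0.png

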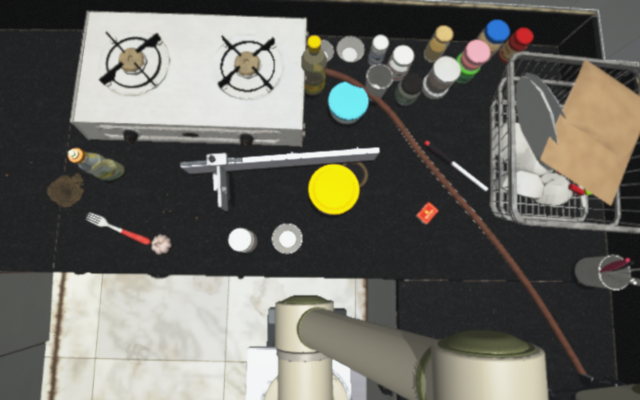

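The scene view shows the tin at (315,190) right of the stop plate, with the jar at (321,232) and katori at (342,222). In the top view the tin is at (334,189), fence from (180,168) to (380,153), stop plate about (222,185), jar (242,240), katori (287,238), matches (427,212).

```bash
cat > h.py <<'E'
from rig import env
import cv2,numpy as np
def ray(n,px):
    c=env.calibration(n);K=np.array([[c["fx"],0,c["cx"]],[0,c["fy"],c["cy"]],[0,0,1.]])
    u=cv2.undistortPoints(np.array(px,float).reshape(-1,1,2),K,np.array([c["k1"],0,0,0.])).reshape(-1,2)
    return np.array(c["position"]),np.c_[u,np.ones(len(u))]@np.array(c["rotation"]).T
def onz(n,px,z):
    p,d=ray(n,px);return p+d*((z-p[2])/d[:,2])[:,None]
def tin(n,im):
    h=cv2.cvtColor(im,cv2.COLOR_RGB2HSV);m=cv2.inRange(h,(22,150,90),(35,255,255))
    x0,x1,y0,y1=(170,420,140,260) if n=="top" else (200,370,165,260)
    k=np.zeros_like(m);k[y0:y1,x0:x1]=m[y0:y1,x0:x1]
    c=max(cv2.findContours(k,0,2)[0],key=cv2.contourArea).reshape(-1,2)
    P=onz(n,c,.064)[:,:2]; (x,y),r=cv2.minEnclosingCircle(P.astype(np.float32)); return x,y,r
E
python3 - <<'E'
from h import *
im=cv2.imread("pics/top0.png")
for n in("top","scene"):
    print(n,tin(n,cv2.imread(f"pics/{n}0.png")[:,:,::-1]))
cv2.imwrite("pics/crop.png",cv2.resize(im[135:265,170:390],None,fx=3.6,fy=3.6,interpolation=cv2.INTER_CUBIC))
print(onz("top",[(242,240)],.098),onz("top",[(287,238)],.034),onz("top",[(427,212)],.015))
E
```

```text
top (0.5760618448257446, -0.06151886284351349, 0.07007336616516113)
scene (0.5728826522827148, -0.048462070524692535, 0.07753421366214752)
[[0.43295746 0.16861092 0.098     ]] [[0.4439978  0.05969754 0.034     ]] [[ 0.52491875 -0.32790023  0.015     ]]
```

View pics/crop.png

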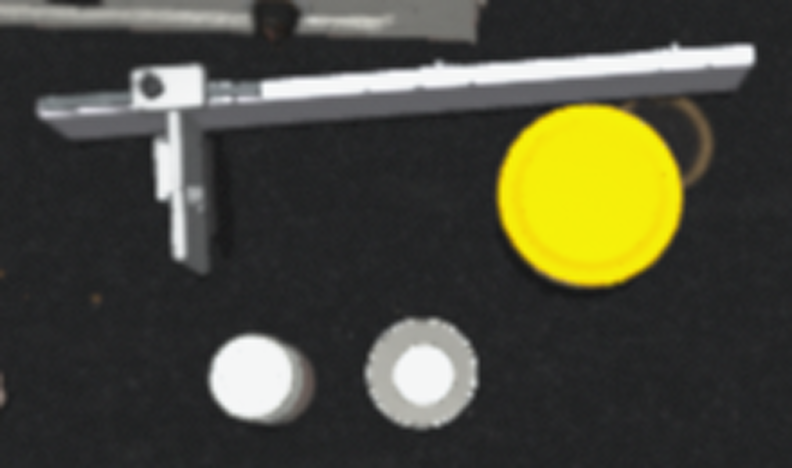

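Crop: the fence's top front edge runs from (40,116) to (752,64) and its base from (75,138) to (735,90). The plate's top runs from (180,108) to (185,262), with the dark pad on its right near (205..230, 130..245). The tin is at (590,195).

Run:
```python
from h import *
f=lambda L:[(x/3.6+170-.4,y/3.6+135-.4) for x,y in L]
T=onz("top",f([(40,116),(752,65)]),.075);B=onz("top",f([(75,138),(735,91)]),0)
print(T,B)
print("plate top R edge",onz("top",f([(180,108),(188,262)]),.091), "base",onz("top",f([(210,272)]),0))
P=(T+B)/2
yd=(T[0]-T[1])[:2];yd/=np.linalg.norm(yd);yb=(B[0]-B[1])[:2];yb/=np.linalg.norm(yb);print(yd,yb,np.linalg.norm(T[0]-T[1]),np.linalg.norm(B[0]-B[1]))
y=(yd+yb);y/=np.linalg.norm(y);x=np.array([y[1],-y[0]])
print("yaw",np.degrees(np.arctan2(-y[0],y[1])))
# origin: right end is -.255, left +.275 ; face offset
o=np.mean([T[0,:2]-.275*y,T[1,:2]+.255*y,B[0,:2]-.275*y,B[1,:2]+.255*y],axis=0)
for p in [*T,*B]: print((p[:2]-o)@x,(p[:2]-o)@y)
print("o",o,"x",x,"y",y)
for nm,p in dict(tin=(.5745,-.0600),jar=(.433,.1686),kat=(.444,.0597),mat=(.525,-.328)).items(): print(nm,(p-o)@x,(p-o)@y)
for p in onz("top",f([(180,108),(188,262)]),.091): print("plate",(p[:2]-o)@x,(p[:2]-o)@y)
for p in onz("top",f([(210,272)]),.0): print("platebase",(p[:2]-o)@x,(p[:2]-o)@y)
for p in onz("top",f([(230,250)]),.02): print("padbase",(p[:2]-o)@x,(p[:2]-o)@y)
for p in onz("top",f([(208,245),(208,135)]),.076): print("padtop",(p[:2]-o)@x,(p[:2]-o)@y)
```

```text
[[ 0.62308296  0.3429375   0.075     ]
 [ 0.67472962 -0.18083146  0.075     ]] [[ 0.62442601  0.34032     0.        ]
 [ 0.67531675 -0.18128002  0.        ]]
plate top R edge [[0.62730963 0.23703305 0.091     ]
 [0.51530672 0.22504285 0.091     ]] base [[0.5203783  0.22864854 0.        ]]
[-0.09812991  0.99517361] [-0.09710552  0.99527409] 0.5263091339057502 0.5240767534443916
yaw 5.602004990079092
-0.0005408473295799066 0.2739644939130503
-0.0002699816474858403 -0.25234457029200696
0.0005402728808221986 0.27122838020914813
0.0002705560962436931 -0.25284830383019147
o [0.65036501 0.07033427] x [0.99522398 0.09761773] y [-0.09761773  0.99522398]
tin -0.08822561490648408 -0.12230601717309801
jar -0.20673439647819083 0.11901509398460715
kat -0.20641750304908127 0.009561407072952203
mat -0.16365075280991664 -0.38419396758748453
plate -0.006672513554971554 0.16815324323994094
plate -0.11931095396529773 0.16715377905410955
platebase -0.11391161508851068 0.17024717342370613
padbase -0.10115887636720435 0.15027734035585846
padtop -0.105622383008378 0.1555163979642983
padtop -0.024312933910003956 0.15189588105443644
```

Emit:
jog_arm(hand=[0,0,0,0,0], travel=[[0.033,0.046,0],[0.033,0.046,0],[0.033,0.046,0],[0.033,0.046,0],[0.033,0.046,0]], yaw=[-0.03,-0.03,-0.03,-0.03,-0.03], grip_force=60)

```text
time_s: 0.72
position: [0.3006, -0.3015, 0.2482]
tool_rot: [[0.995, 0.096, 0.0], [0.096, -0.995, 0.0], [0.0, -0.0, -1.0]]
ft_force: [0.0, -0.5, -0.1]
grip_width: 0.0001
gripper_force: 0.0
```

Emit:
jog_arm(hand=[0,0,0,0,0], travel=[[0.033,0.046,0],[0.033,0.046,0],[0.033,0.046,0],[0.033,0.046,0],[0.033,0.046,0]], yaw=[0,0,0,0,0])

```text
time_s: 1.35
position: [0.4657, -0.0714, 0.2482]
tool_rot: [[0.995, 0.098, -0.0], [0.098, -0.995, -0.0], [-0.0, -0.0, -1.0]]
ft_force: [0.3, -1.0, -0.4]
grip_width: 0.0003
gripper_force: 0.0
```

Emit:
jog_arm(hand=[0,0,0,0,0], travel=[[0,0,-0.05],[0,0,-0.05],[0,0,-0.05],[0,0,-0.03],[0,0,-0.008]], yaw=[0,0,0,0,0])

```text
time_s: 1.98
position: [0.4642, -0.0729, 0.0589]
tool_rot: [[0.995, 0.098, -0.003], [0.098, -0.995, 0.001], [-0.003, -0.002, -1.0]]
ft_force: [-0.1, -0.5, 0.7]
grip_width: -0.0002
gripper_force: 0.0
```

Emit:
jog_arm(hand=[0,0,0,0,0], travel=[[0.006,0.0006,0],[0.006,0.0006,0],[0.006,0.0006,0],[0.002,0.0002,0],[0,0,0]], yaw=[0,0,0,0,0])

```text
time_s: 2.6
position: [0.485, -0.0711, 0.0605]
tool_rot: [[0.995, 0.098, 0.0], [0.098, -0.995, -0.0], [0.0, 0.0, -1.0]]
ft_force: [-0.2, -0.1, -0.6]
grip_width: 0.0002
gripper_force: 0.0
```

Emit:
jog_arm(hand=[0,0,0,0,0], travel=[[0.004,0.0004,0],[0.004,0.0004,0],[0.004,0.0004,0],[0.004,0.0004,0],[0.004,0.0004,0]], yaw=[0,0,0,0,0])

```text
time_s: 3.22
position: [0.5043, -0.0689, 0.0602]
tool_rot: [[0.995, 0.098, -0.002], [0.098, -0.995, 0.0], [-0.002, -0.001, -1.0]]
ft_force: [-4.6, 0.4, 2.6]
grip_width: 0.0001
gripper_force: 2.4
```

Run:
```python
from h import *
print(np.array(tin("scene",env.get_image("scene"))),env.observe()["ft_force"])
```

```text
[ 0.57022148 -0.04986778  0.07757261] [-2.40805834  0.29397199  2.40358736]
```

Emit:
jog_arm(hand=[0,0,0,0,0], travel=[[0.002,0.0002,0],[0.002,0.0002,0],[0.002,0.0002,0],[0.002,0.0002,0],[0.002,0.0002,0]], yaw=[0,0,0,0,0])

```text
time_s: 3.9
position: [0.515, -0.0682, 0.0603]
tool_rot: [[0.995, 0.098, -0.0], [0.098, -0.995, 0.0], [-0.0, -0.0, -1.0]]
ft_force: [-3.2, 0.1, 0.5]
grip_width: -0.0
gripper_force: 1.8
```

Run:
```python
from h import *
im=env.get_image("scene");cv2.imwrite("pics/s1.png",cv2.resize(im[150:270,200:380,::-1],None,fx=4,fy=4))
print(np.array(tin("scene",im)),np.array(tin("top",env.get_image("top"))),env.observe()["ft_force"])
```

```text
[ 0.5820753  -0.04860955  0.07625082] [ 0.59382522 -0.06044001  0.06913963] [-0.59023218  0.46429209 -0.44478023]
```

View pics/s1.png

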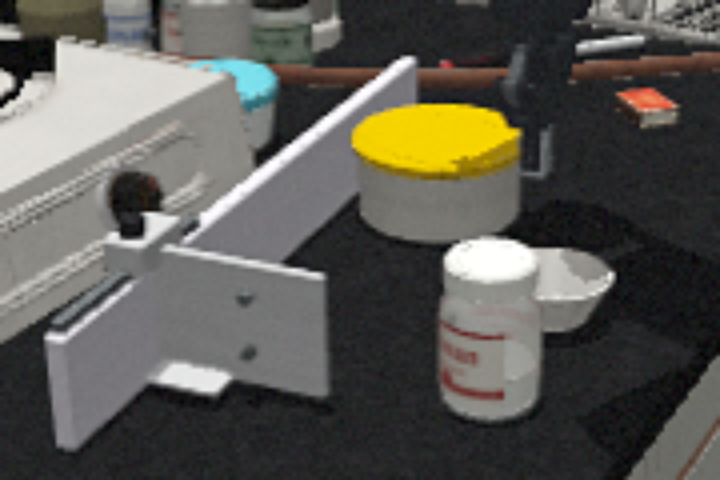

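The crop shows the tin upright at (437,140–230), almost at the fence, with the fingers at its near side at (540,150). A few mm remain.

Emit:
jog_arm(hand=[0,0,0,0,0], travel=[[0.0007,0.0001,0],[0.0007,0.0001,0],[0.0007,0.0001,0],[0.0007,0.0001,0],[0,0,0]], yaw=[0,0,0,0,0])

```text
time_s: 4.62
position: [0.5178, -0.0678, 0.0603]
tool_rot: [[0.995, 0.098, 0.0], [0.098, -0.995, 0.0], [0.0, 0.0, -1.0]]
ft_force: [-2.2, 0.4, -1.0]
grip_width: -0.0
gripper_force: 1.3
```

Emit:
jog_arm(hand=[0,0,0,0,0], travel=[[0.0005,0,0],[0.0005,0,0],[0.0005,0,0],[0.0005,0,0],[0,0,0]], yaw=[0,0,0,0,0])

```text
time_s: 5.25
position: [0.5198, -0.0678, 0.0603]
tool_rot: [[0.995, 0.098, 0.0], [0.098, -0.995, -0.0], [0.0, 0.0, -1.0]]
ft_force: [-3.2, 0.9, -1.2]
grip_width: -0.0002
gripper_force: 1.3
```

Emit:
jog_arm(hand=[0,0,0,0,0], travel=[[0.0005,0,0],[0.0005,0,0],[0.0005,0,0],[0.0005,0,0],[0,0,0]], yaw=[0,0,0,0,0])

```text
time_s: 5.88
position: [0.5211, -0.0677, 0.0603]
tool_rot: [[0.995, 0.098, -0.002], [0.098, -0.995, 0.0], [-0.001, -0.0, -1.0]]
ft_force: [-6.2, -0.2, 1.8]
grip_width: -0.0001
gripper_force: 3.1
```

Emit:
jog_arm(hand=[0,0,0,0,0], travel=[[0.0005,0,0],[0.0005,0,0],[0,0,0],[0,0,0],[0,0,0]], yaw=[0,0,0,0,0])

```text
time_s: 6.5
position: [0.5213, -0.0677, 0.0602]
tool_rot: [[0.995, 0.098, -0.003], [0.098, -0.995, 0.0], [-0.003, -0.001, -1.0]]
ft_force: [-10.2, -1.4, 4.1]
grip_width: -0.0004
gripper_force: 5.0
```

Emit:
jog_arm(hand=[0,0,0,0,0], travel=[[-0.008,-0.0008,0],[-0.015,-0.0015,0],[-0.0158,-0.0014,0],[0.0024,-0.025,0],[0.0025,-0.025,0]], yaw=[0,0,0,0.175,0.175])

```text
time_s: 7.12
position: [0.4894, -0.1223, 0.0608]
tool_rot: [[0.899, 0.438, 0.003], [0.438, -0.899, -0.001], [0.002, 0.002, -1.0]]
ft_force: [1.0, -0.4, -0.8]
grip_width: -0.0
gripper_force: 0.0
```

Emit:
jog_arm(hand=[0,0,0,0,0], travel=[[0.0024,-0.025,0],[0.0025,-0.0245,0],[0,0,0],[0,0,0],[0,0,0]], yaw=[0.175,0.175,0.175,0.175,0.172])

```text
time_s: 7.75
position: [0.4943, -0.1714, 0.0606]
tool_rot: [[0.243, 0.97, 0.002], [0.97, -0.243, -0.001], [-0.0, 0.002, -1.0]]
ft_force: [-0.4, 0.2, 1.4]
grip_width: 0.0001
gripper_force: 0.0
```

Emit:
jog_arm(hand=[0,0,0,0,0], travel=[[0.02,0.002,0],[0.025,0.0025,0],[0.025,0.0025,0],[0.0156,0.0014,0],[0,0,0]], yaw=[0,0,0,0,0])

```text
time_s: 8.38
position: [0.5802, -0.1626, 0.0604]
tool_rot: [[0.248, 0.969, 0.002], [0.969, -0.248, -0.001], [-0.0, 0.002, -1.0]]
ft_force: [-0.5, -0.9, -0.7]
grip_width: 0.0001
gripper_force: 0.0
```

Run:
```python
from h import *
im=env.get_image("top");cv2.imwrite("pics/t1.png",cv2.resize(im[130:260,200:420,::-1],None,fx=3.6,fy=3.6))
print(np.array(tin("top",im)),env.observe()["ft_force"],env.observe()["q"])
```

```text
[ 0.59825909 -0.06007617  0.06953776] [ 0.56099707  0.21938342 -0.21897864] [-2.69382575e+01  3.76101275e+01  8.02083150e+01  8.99386154e-03
  6.21332242e+01 -1.25799178e+01]
```

View pics/t1.png

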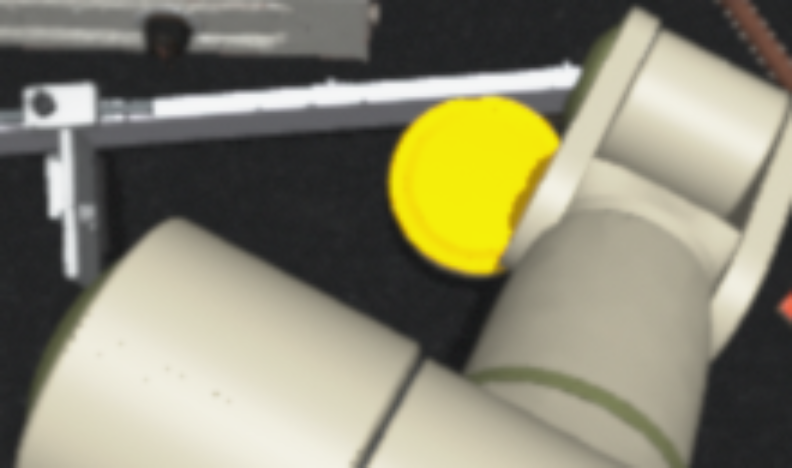

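The top crop shows the tin at (478,185) touching the fence, with the wrist to its right, ready to push left.

Emit:
jog_arm(hand=[0,0,0,0,0], travel=[[-0.0006,0.006,0],[-0.0006,0.006,0],[-0.0006,0.006,0],[-0.0003,0.003,0],[-0.0003,0.003,0]], yaw=[0,0,0,0,0])

```text
time_s: 9.05
position: [0.5769, -0.1384, 0.0604]
tool_rot: [[0.248, 0.969, 0.0], [0.969, -0.248, -0.0], [-0.0, 0.0, -1.0]]
ft_force: [-0.3, -0.6, -1.4]
grip_width: 0.0001
gripper_force: 0.0
```

Emit:
jog_arm(hand=[0,0,0,0,0], travel=[[-0.0002,0.002,0],[-0.0002,0.002,0],[-0.0002,0.002,0],[-0.0002,0.002,0],[-0.0002,0.002,0]], yaw=[0,0,0,0,0])

```text
time_s: 9.68
position: [0.5758, -0.1287, 0.0603]
tool_rot: [[0.248, 0.969, -0.0], [0.969, -0.248, -0.0], [-0.0, -0.0, -1.0]]
ft_force: [-1.5, -4.3, -0.4]
grip_width: -0.0003
gripper_force: 2.1
```

Emit:
jog_arm(hand=[0,0,0,0,0], travel=[[-0.0003,0.003,0],[-0.0004,0.004,0],[-0.0004,0.004,0],[-0.0004,0.004,0],[-0.0004,0.004,0]], yaw=[0,0,0,0,0])

```text
time_s: 10.3
position: [0.5739, -0.1093, 0.0603]
tool_rot: [[0.248, 0.969, -0.0], [0.969, -0.248, 0.0], [-0.0, -0.0, -1.0]]
ft_force: [-1.4, -4.1, 0.1]
grip_width: -0.0
gripper_force: 2.1
```

Run:
```python
from h import *
im=env.get_image("scene");cv2.imwrite("pics/s2.png",cv2.resize(im[150:270,200:380,::-1],None,fx=4,fy=4))
print(np.array(tin("top",env.get_image("top"))))
```

```text
[ 0.59632242 -0.02694299  0.0678817 ]
```

View pics/s2.png

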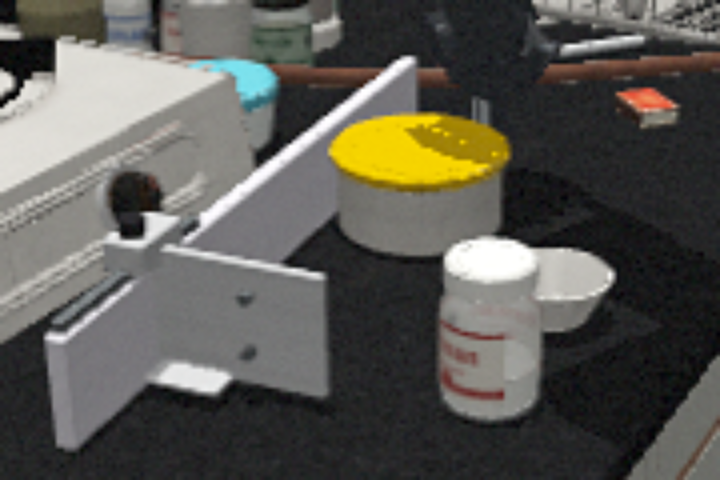

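The tin is upright on the fence at (420,185) with the fingers behind it. Sliding works, so I continue.

Emit:
jog_arm(hand=[0,0,0,0,0], travel=[[-0.0005,0.005,0],[-0.0005,0.005,0],[-0.0005,0.005,0],[-0.0005,0.005,0],[-0.0004,0.005,0]], yaw=[0,0,0,0,0])

```text
time_s: 11.02
position: [0.5715, -0.0842, 0.0603]
tool_rot: [[0.248, 0.969, -0.0], [0.969, -0.248, 0.0], [-0.0, -0.0, -1.0]]
ft_force: [-1.0, -4.2, 0.8]
grip_width: -0.0002
gripper_force: 2.1
```

Emit:
jog_arm(hand=[0,0,0,0,0], travel=[[-0.0005,0.005,0],[-0.0005,0.005,0],[-0.0005,0.005,0],[-0.0005,0.005,0],[-0.0004,0.005,0]], yaw=[0,0,0,0,0])

```text
time_s: 11.65
position: [0.5691, -0.0593, 0.0603]
tool_rot: [[0.248, 0.969, -0.0], [0.969, -0.248, 0.0], [-0.0, -0.0, -1.0]]
ft_force: [-1.9, -3.5, -0.2]
grip_width: -0.0002
gripper_force: 2.1
```

Emit:
jog_arm(hand=[0,0,0,0,0], travel=[[-0.0005,0.005,0],[-0.0005,0.005,0],[-0.0005,0.005,0],[-0.0005,0.005,0],[-0.0004,0.005,0]], yaw=[0,0,0,0,0])

```text
time_s: 12.28
position: [0.5667, -0.0342, 0.0603]
tool_rot: [[0.248, 0.969, -0.0], [0.969, -0.248, 0.0], [0.0, -0.0, -1.0]]
ft_force: [-1.6, -4.7, 0.2]
grip_width: -0.0001
gripper_force: 2.1
```

Emit:
jog_arm(hand=[0,0,0,0,0], travel=[[-0.0005,0.005,0],[-0.0005,0.005,0],[-0.0005,0.005,0],[-0.0005,0.005,0],[-0.0004,0.005,0]], yaw=[0,0,0,0,0])

```text
time_s: 12.9
position: [0.5643, -0.0092, 0.0603]
tool_rot: [[0.248, 0.969, -0.0], [0.969, -0.248, 0.0], [0.0, -0.0, -1.0]]
ft_force: [-1.5, -4.6, -0.1]
grip_width: 0.0001
gripper_force: 2.1
```

Run:
```python
from h import *
p=np.array(env.observe()["position"][:2])-[.65037,.07033];print("tool yf",p@[-.0976,.9952],"xf",p@[.9952,.0976])
t=np.array(tin("top",env.get_image("top")));print(t); t=t[:2]-[.65037,.07033];print("tin",t@[.9952,.0976],t@[-.0976,.9952])
```

```text
tool yf -0.07079184675232474 xf -0.09340340590364211
[0.58935106 0.09276131 0.0607321 ]
tin -0.05853675541575623 0.028279086415191647
```

Emit:
jog_arm(hand=[0,0,0,0,0], travel=[[-0.0005,0.005,0],[-0.0005,0.005,0],[-0.0005,0.005,0],[-0.0005,0.005,0],[-0.0005,0.005,0]], yaw=[0,0,0,0,0])

```text
time_s: 13.58
position: [0.5618, 0.0158, 0.0603]
tool_rot: [[0.248, 0.969, -0.0], [0.969, -0.248, 0.0], [0.0, -0.0, -1.0]]
ft_force: [-1.0, -4.4, 1.0]
grip_width: 0.0002
gripper_force: 2.1
```

Emit:
jog_arm(hand=[0,0,0,0,0], travel=[[-0.0005,0.005,0],[-0.0005,0.005,0],[-0.0005,0.005,0],[-0.0005,0.005,0],[-0.0004,0.005,0]], yaw=[0,0,0,0,0])

```text
time_s: 14.2
position: [0.5594, 0.0407, 0.0603]
tool_rot: [[0.248, 0.969, -0.0], [0.969, -0.248, -0.0], [-0.0, -0.0, -1.0]]
ft_force: [-2.2, -4.9, 1.0]
grip_width: 0.0001
gripper_force: 2.1
```

Run:
```python
from h import *
im=env.get_image("scene");cv2.imwrite("pics/s3.png",cv2.resize(im[150:270,200:380,::-1],None,fx=4,fy=4))
```

```text
(no output)
```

View pics/s3.png

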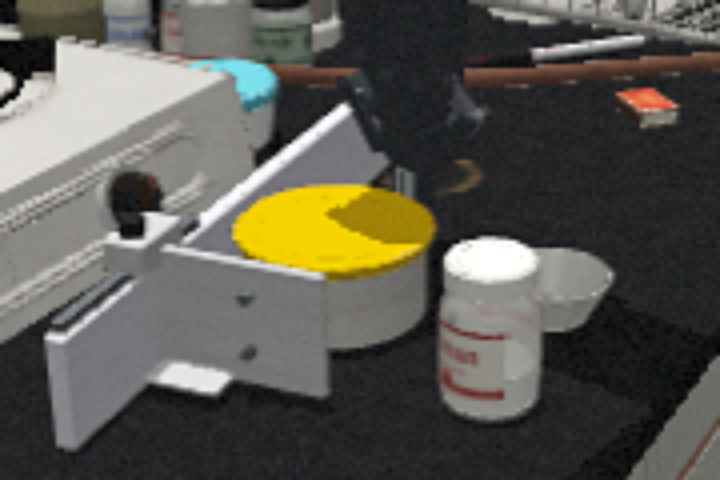

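The tin is upright on the fence at (335,230), approaching the stop, and the bystanders are undisturbed. I'm slowing down.

Emit:
jog_arm(hand=[0,0,0,0,0], travel=[[-0.0003,0.003,0],[-0.0003,0.003,0],[-0.0003,0.003,0],[-0.0003,0.003,0],[-0.0003,0.003,0]], yaw=[0,0,0,0,0])

```text
time_s: 14.88
position: [0.558, 0.0556, 0.0603]
tool_rot: [[0.248, 0.969, -0.0], [0.969, -0.248, -0.0], [-0.0, -0.0, -1.0]]
ft_force: [-1.5, -3.5, 0.6]
grip_width: -0.0001
gripper_force: 2.1
```

Emit:
jog_arm(hand=[0,0,0,0,0], travel=[[-0.0002,0.002,0],[-0.0002,0.002,0],[-0.0002,0.002,0],[-0.0002,0.002,0],[-0.0002,0.002,0]], yaw=[0,0,0,0,0])

```text
time_s: 15.5
position: [0.557, 0.0655, 0.0603]
tool_rot: [[0.248, 0.969, 0.0], [0.969, -0.248, -0.0], [-0.0, 0.0, -1.0]]
ft_force: [-1.0, -4.8, 0.6]
grip_width: -0.0
gripper_force: 2.1
```

Emit:
jog_arm(hand=[0,0,0,0,0], travel=[[-0.0001,0.001,0],[-0.0001,0.001,0],[-0.0001,0.001,0],[-0.0001,0.001,0],[-0.0001,0.001,0]], yaw=[0,0,0,0,0])

```text
time_s: 16.12
position: [0.5565, 0.0705, 0.0603]
tool_rot: [[0.248, 0.969, -0.0], [0.969, -0.248, 0.0], [-0.0, -0.0, -1.0]]
ft_force: [-0.9, -4.1, -0.5]
grip_width: -0.0003
gripper_force: 2.1
```

Emit:
jog_arm(hand=[0,0,0,0,0], travel=[[-0.0001,0.001,0],[-0.0001,0.001,0],[-0.0001,0.001,0],[-0.0001,0.001,0],[-0.0001,0.001,0]], yaw=[0,0,0,0,0])

```text
time_s: 16.75
position: [0.556, 0.0754, 0.0603]
tool_rot: [[0.248, 0.969, 0.0], [0.969, -0.248, -0.0], [-0.0, 0.0, -1.0]]
ft_force: [-0.8, -4.2, -0.2]
grip_width: -0.0
gripper_force: 2.5
```

Emit:
jog_arm(hand=[0,0,0,0,0], travel=[[-0.0001,0.001,0],[-0.0001,0.001,0],[0,0.0005,0],[0,0.0005,0],[0,0.0005,0]], yaw=[0,0,0,0,0])

```text
time_s: 17.38
position: [0.5557, 0.0789, 0.0603]
tool_rot: [[0.248, 0.969, -0.0], [0.969, -0.248, -0.0], [-0.0, -0.0, -1.0]]
ft_force: [-1.3, -5.8, -0.7]
grip_width: -0.0002
gripper_force: 2.8
```

Emit:
jog_arm(hand=[0,0,0,0,0], travel=[[0,0.0006,0],[-0.0001,0.0006,0],[-0.0001,0.0006,0],[0,0.0006,0],[-0.0001,0.0006,0]], yaw=[0,0,0,0,0])

```text
time_s: 18.0
position: [0.5555, 0.0815, 0.0603]
tool_rot: [[0.248, 0.969, -0.0], [0.969, -0.248, -0.001], [-0.001, 0.0, -1.0]]
ft_force: [-2.4, -8.5, 0.1]
grip_width: -0.0002
gripper_force: 4.4
```

Emit:
jog_arm(hand=[0,0,0,0,0], travel=[[0,0.0005,0],[0,0.0005,0],[0,0,0],[0,0,0],[0,0,0]], yaw=[0,0,0,0,0])

```text
time_s: 18.62
position: [0.5555, 0.0819, 0.0603]
tool_rot: [[0.248, 0.969, -0.0], [0.969, -0.248, -0.002], [-0.002, 0.0, -1.0]]
ft_force: [-2.1, -10.7, 1.0]
grip_width: 0.0003
gripper_force: 5.5
```

Emit:
jog_arm(hand=[0,0,0,0,0], travel=[[0,0.0004,0],[0,0.0004,0],[0,0,0],[0,0,0],[0,0,0]], yaw=[0,0,0,0,0])

```text
time_s: 19.25
position: [0.5555, 0.0822, 0.0603]
tool_rot: [[0.249, 0.969, -0.0], [0.969, -0.249, -0.003], [-0.003, 0.0, -1.0]]
ft_force: [-2.0, -13.7, -0.1]
grip_width: -0.0001
gripper_force: 6.9
```

Emit:
jog_arm(hand=[0,0,0,0,0], travel=[[0,0,0],[0,0,0],[0.0001,-0.001,0],[0.0002,-0.002,0],[0.0005,-0.005,0]], yaw=[0,0,0,0,0])

```text
time_s: 19.88
position: [0.5565, 0.0762, 0.0604]
tool_rot: [[0.248, 0.969, 0.001], [0.969, -0.248, 0.001], [0.001, 0.0, -1.0]]
ft_force: [0.2, 0.3, -0.7]
grip_width: 0.0002
gripper_force: 0.0
```

Emit:
jog_arm(hand=[0,0,0,0,0], travel=[[0.001,-0.01,0],[0.003,-0.03,0],[0.004,-0.04,0],[0.004,-0.04,0.02],[0,0,0.05]], yaw=[0,0,0,0,0])

```text
time_s: 20.5
position: [0.5678, -0.0471, 0.1294]
tool_rot: [[0.252, 0.968, -0.004], [0.968, -0.252, 0.001], [0.0, -0.004, -1.0]]
ft_force: [0.0, 0.3, 0.8]
grip_width: 0.0
gripper_force: 0.0
```

Emit:
jog_arm(hand=[0,0,0,0,0], travel=[[0,-0.03,0.05],[-0.02,-0.05,0.04],[-0.02,-0.05,0],[-0.02,-0.05,0],[0,0,0]], yaw=[0,0,0,0,0])

```text
time_s: 21.12
position: [0.5084, -0.2241, 0.2175]
tool_rot: [[0.253, 0.967, 0.0], [0.967, -0.253, -0.0], [-0.0, 0.0, -1.0]]
ft_force: [0.4, 0.9, -0.1]
grip_width: 0.0001
gripper_force: 0.0
```

Run:
```python
from h import *
im=env.get_image("top");a=cv2.resize(im[135:265,170:390,::-1],(720,426))
b=cv2.resize(env.get_image("scene")[165:255,200:380,::-1],(345,172));a=np.vstack([a,np.pad(b,((0,0),(0,375),(0,0)))]);cv2.imwrite("pics/f.png",a)
t=np.array(tin("top",im));print(t); t=t[:2]-[.65037,.07033];print("tin",t@[.9952,.0976],t@[-.0976,.9952])
```

```text
[0.5760085  0.15568973 0.06994358]
tin -0.06567345635588837 0.09220768706025695
```

View pics/f.png

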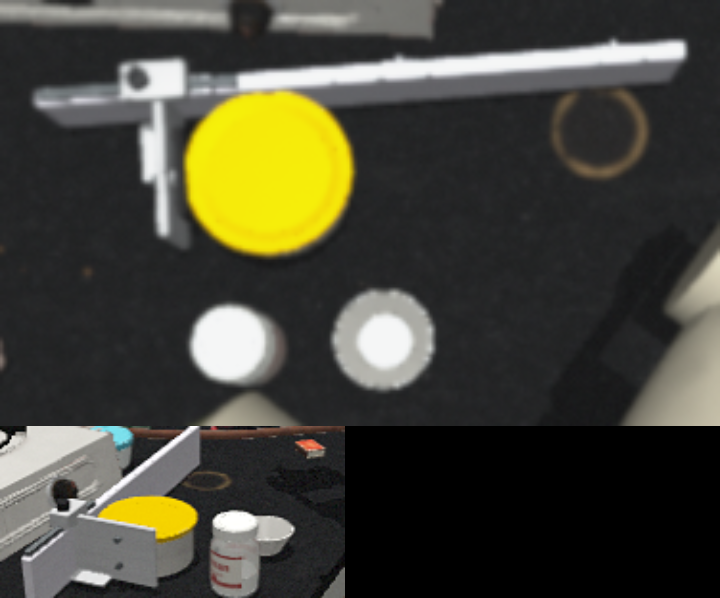

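The tin at (268,172) sits against both the pad and the fence. It measures y = 92 mm, where 93 was expected. The jar and katori are where they were, and the arm is clear. I'm handing the job in.

```bash
python3 -c "
from rig import env
print(env.close_job())"
```

```text
the job is handed in; nothing more can be done
None
```

The tin was pushed back to the fence, slid left along it and pressed home on the stop (peak about 14 N at the wrist), then released; the last picture shows it against the pad and fence with the jar, katori and matches where they stood, and the job was handed in after about 21 s, with no verdict returned.

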